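# Rack the dough scraper for sanitising and wind the timer

## Task

Take the dough scraper out of its steel drip stand and slide it, blade first, into the leaning blue slot of the sanitising unit until the blade is fully home, then let go of it. After that, wind the unit's red timer key clockwise (seen from above) all the way to its stop, in as many turns of the hand as you need. Leave the piping nozzle, the shaker and the tally counter where they are.

Things in the scene. Friction and masses are not known exactly. Their poses are not given: they have to be found in the camera images.
- scraper: Loose dough scraper: steel blade 90 mm wide (y), 3 mm thick (x); black bar handle along its top, 92 mm long (y), 18 mm thick (x), 28 mm tall. Origin: middle of the blade's lower edge. z points from that edge to the handle, whose middle is at z = 84 mm (70 to 98). Both faces alike. About 0.18 kg. Starts upright in the drip stand, handle up.
- drip_stand: Fixed steel tray 90 x 130 mm carrying a white block (21 x 112 mm, top at z = 46 mm) with an upright slot along y, 5 mm wide, floor at z = 12 mm; the scraper stands in it. Origin: middle of the underside, z up. It may stand to the robot's left or right, with the sanitising unit on the other side.
- unit: Fixed sanitising unit: white housing 110 (x) by 260 mm (y), top at z = 40 mm. Origin: middle of the underside, z up. The blue slotted block stands on its -y half, the timer with the red key on its +y half (key axis at x = 0, y = 80 mm, on a grey round base 62 mm across, top at z = 62 mm).
- slot_block: Blue slotted block on the unit, leaning 30 degrees to the unit's -x side (the robot's). Origin: middle of the slot's floor. z points out along the leaning slot, y along its length, x across. Slot 6 mm wide, 98 mm long, 45 mm deep; steel lips widen the mouth to 16 mm at z = 53 mm. Block 30 x 114 mm outside. With the scraper fully home its origin and axes coincide with these (either face).
- timer_key (a joint): Turn of the red timer key in rad about its upright axis: 0 is run down, it grows clockwise seen from above, and the stop is at 2.8. It starts between 0 and 0.5. Light spring; it stays where it is let go.
- key_grip (a point): Middle of the red key's wing, on the key's axis, at the height to grip. The wing is a flat bar 46 mm long along this point's x axis, 11 mm thick along its y and 26 mm tall (from 15 mm below to 11 mm above this point); z up. It turns with the key.
- shaker: Bystander: cream shaker with a dark cap, 58 mm across, 101 mm tall. Origin: middle of the underside.
- nozzle: Bystander: grey steel piping nozzle, a cone 33 mm across and 44 mm tall, standing on its wide end. Origin: middle of the underside.
- counter: Bystander: black hand tally counter, 46 x 62 x 28 mm, lying on the table. Origin: middle of the underside.
Things that resemble listed ones, but are neither listed nor needed, are in the scene too. Several things have the shape of the scraper; the one meant has the colours described above.

How it is judged:
By the outcome, as a careful person would: the job done as asked, in the order asked, and still so for the second after the job is handed in, with the robot touching nothing.
It also fails if it takes over 66 s, if anything falls off the work surface, if the arm or the gripper's body presses on something with over 40 N, if the wrist force passes 120 N, or if a joint passes its speed limit or range.

## Robot

A 7-joint arm with a two-finger parallel gripper is mounted at the origin on a cart in front of the work surface, level with it; the furniture and walls round the work are solid. World frame = base frame: x ahead of the robot, y to its left, z up, the work surface at z = 0. Lengths are in m, angles in rad, forces in N, time in s.
With the tool pointing down it reaches from about 0.4 to 0.75 m from the base axis. Payload 19.5 kg.
Tool frame: the origin (TCP) lies where the fingers leave the gripper's body, on its centre line; the fingertips stand 73 mm ahead of it and the grasp point (between the pads) lies 54 mm ahead of it; z points along the fingers, y is the line along which they close (so a half turn about z gives the same grasp; the last joint's range is limited). The gripper opens to 85 mm and grips with 20 to 120 N. Pads are 22 mm wide; open, the fingers measure 114 mm over their backs; the gripper's body (76 mm by 85 mm) begins 54 mm behind the grasp point. The pads swing forward as they close: fully open they stand 13 mm farther back than shut.
Start: joints at [1.094, 0.707, -0.028, 1.485, 0.022, 0.951, -0.075], TCP at [0.242, -0.521, 0.304] pointing down, gripper open.
Joint ranges: [-2.71, 2.71], [-0.32, 2.16], [-1.57, 1.52], [0, 2.45], [-1.46, 4.6], [0, 2.02], [-2.83, 2.83]. Speed limits (rad/s): [1.89, 1.89, 2.57, 2.57, 3.01, 3.01, 3.01].

## Interface

Orientations are given as a rotation vector (axis times angle).
In Python, from cell import manip gives the robot as it stands.
- The arm moves only by the tool step_arm, never from a script. Its argument "plan" is a list of rows, each a list of 5 numbers: the opening, from -1 (shut) to 1 (fully open), then the shift along the tool's x, y, z in units of 0.1 m (1.0 is 0.1 m), then the turn about the tool's z in units of 360 degrees (1.0 is 360 degrees). In form: [[gripper, tx, ty, tz, spin], ...]. A call has exactly 5 rows; each row is the pose to reach, as a shift and turn from the pose commanded when the call began, along the tool's axes at that moment, turning the shorter way round; what a row does not reach only later rows make up. A row lasts 1/8 s, in which the tool goes at most 62.5 mm and 10.7 degrees, less where a joint would pass 70% of its speed; a pose out of reach is approached as far as the arm can. A call with a number of a shift or a turn outside -1 to 1 is refused whole. A call with a gripper value outside its range is refused whole. The fingers move at their own pace and stop on an object; "force" is the grip in N (left out, the last holds). Time passes only in rows, so rows that repeat a pose let the fingers close, or fill a call up. It gives the time, the measured TCP pose, the force, the opening and the grip force at its end, in the units of the state.
- manip.observe(): the state, without advancing time (a new reading comes with each control period).
- manip.grab_frame(name): name is "scene" or "top" or "wrist"; returns a dict with "img" (480x640x3 uint8, red, green, blue), "z_map" (480x640 float32, m along the optical axis (not along the pixel's ray), 0 where there is no reading), "vfov" (degrees; the focal length in pixels is half the picture's height over the tangent of half this angle, whatever the lens; pixels are square), "cx", "cy" (the principal point, pixels), "rvec" (rotation vector, rad) and "tvec" (3), from world to camera coordinates, as OpenCV has them; the wrist camera has in their place "hand_eye" (4x4, takes a point from camera to tool coordinates, whose origin is the TCP and whose axes are the flange's). Camera axes: x right, y down, z forward; pixel columns grow to the right and rows downward; lengths in m; the calibration is good to about 2 mm. The wrist camera is an equidistant fisheye: a pixel r from the principal point sees the ray r / f radians off the axis. A picture is of the moment at which its call begins: read the wrist's pose just before it.
- manip.close_job(): hands the job in; it is judged then, once.
The state is a dict: "clock": time; "q": joint angles; "qvel": joint speeds; "effort": joint torques, N m; "tool_pos": TCP position; "ee_rot": TCP orientation; "ft_force": force on the tool from outside, world axes, zero at the start; "ft_torque": the same for the moment, N m; "width": finger opening in m; "finger_force": force on a finger pad.
Only numpy, scipy, OpenCV 4.12 (cv2) and the standard library are available. Lean on these libraries where they do the work, as an engineer would, in place of code of your own. Each camera call takes 0.05 s, during which the arm holds its last target. There are 200 camera calls.

## Working session

There is one attempt and no reset: what is moved stays moved. The work goes in short steps, Python scripts to look and compute and a tool call to move; the robot and the scene stay as the last step left them, time stands still between calls to the robot, and variables do not carry over. Pictures are saved under pics/ and viewed, at most 11 in all, crops included, and the job is handed in when it is done.

Besides the shell and the picture viewer there is one more tool, called after "Emit:" as a command line: name --pt "numbers of a row" for each row, then --argument value for the rest. step_arm: Moves the arm, as the interface text tells. Shifts and turns lie within -1 to 1; 1 stands for 0.1 m of shift or 360 degrees of turn. Its arguments: {"type":"object","properties":{"plan":{"type":"array"},"force":{"type":"number"}},"required":["plan"]}

```bash
mkdir -p pics
cat > h.py <<'E'
import numpy as np, cv2
from cell import manip
from scipy.spatial.transform import Rotation as R
def f_(F): return 240/np.tan(np.radians(F['vfov'])/2)
def cloud(F):
    z=F['z_map']; v,u=np.mgrid[:480,:640]; f=f_(F)
    p=np.stack([(u-F['cx'])/f*z,(v-F['cy'])/f*z,z],-1)
    M=R.from_rotvec(np.ravel(F['rvec'])).as_matrix()
    return (p-np.ravel(F['tvec']))@M
def save(n,im): cv2.imwrite('pics/'+n+'.png',cv2.cvtColor(im,cv2.COLOR_RGB2BGR))
E
python3 - <<'E'
from h import *
s=manip.observe(); print({k:np.round(v,3) for k,v in s.items()})
for n in('scene','top'):
    F=manip.grab_frame(n); save(n,F['img']); np.savez(n,**F)
    M=R.from_rotvec(np.ravel(F['rvec'])).as_matrix(); print(n,F['vfov'],F['cx'],F['cy'],-M.T@np.ravel(F['tvec']),M)
F=manip.grab_frame('wrist');print(F['hand_eye'],F['vfov'],F['cx'],F['cy'])
E
```

```text
{'clock': np.float64(0.0), 'q': array([ 1.094,  0.707, -0.028,  1.485,  0.022,  0.951, -0.075]), 'qvel': array([-0.001, -0.001,  0.001, -0.   ,  0.001, -0.001,  0.   ]), 'effort': array([ 1.0000e-03, -8.8322e+01,  1.2350e+00, -2.3617e+01,  1.7000e-02,
        7.0000e-03,  0.0000e+00]), 'tool_pos': array([ 0.242, -0.521,  0.303]), 'ee_rot': array([-3.067, -0.677,  0.   ]), 'ft_force': array([-0.043, -0.234,  0.197]), 'ft_torque': array([ 0.002, -0.019,  0.034]), 'finger_force': np.float64(0.0), 'width': np.float64(0.086)}
scene 44.57932126356505 328.83717808790476 234.0592154720787 [-0.43837289  0.74370907  1.06162095] [[-0.59971933 -0.80020868 -0.0016704 ]
 [-0.49470946  0.37240094 -0.78522614]
 [ 0.62896683 -0.47008894 -0.61920685]]
top 51.76396359379965 323.66405169374246 249.6800505978072 [0.26004089 0.0137126  1.29048449] [[ 0.05060142 -0.99871528 -0.00269847]
 [-0.97221036 -0.04863976 -0.22900043]
 [ 0.22857498  0.01421122 -0.97342258]]
[[ 3.35506092e-05 -9.59160311e-01 -2.82863034e-01  7.17567770e-02]
 [ 9.99999849e-01 -1.23044275e-04  5.35841630e-04  7.33791167e-04]
 [-5.48762702e-04 -2.82863009e-01  9.59160162e-01 -7.07420479e-02]
 [ 0.00000000e+00  0.00000000e+00  0.00000000e+00  1.00000000e+00]] 65.70646984690485 313.2378158245266 244.83005364172783
```

View pics/scene.png

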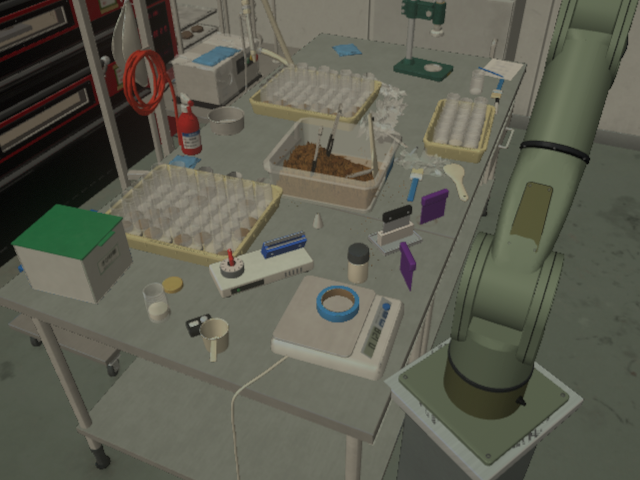

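View pics/top.png

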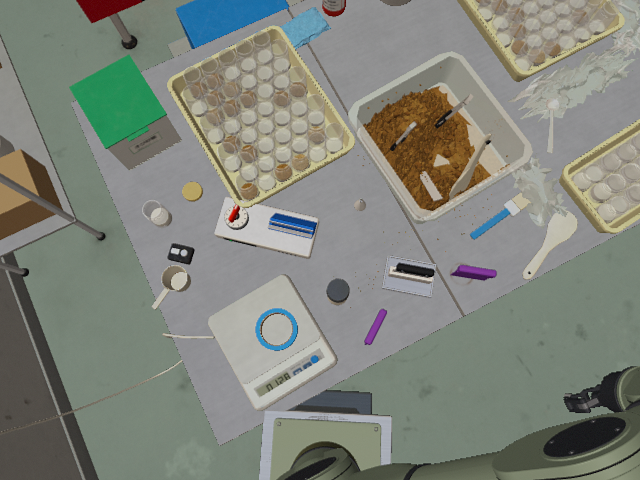

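The candidates for the scraper are the black-handled one in the white block on the steel tray (top 412,270; scene 397,215) and two purple decoys (top 474,272 and 376,327). I choose the black one. The unit is at top (268,228), with the key at (235,215), the blue block at (293,224), the shaker at (338,290), the nozzle at (360,203) and the counter at (181,253).

Run:
```python
from h import *
F=dict(np.load('top.npz'));P=cloud(F);im=F['img'].astype(int);r,g,b=im[...,0],im[...,1],im[...,2]
v,u=np.mgrid[:480,:640]
def rep(n,m):
    p=P[m&(F['z_map']>0)]; 
    q=p[:,:2].astype(np.float32); rc=cv2.minAreaRect(q); bx=cv2.boxPoints(rc)
    print(n,len(p),'med',np.median(p,0).round(4),'z5/95',np.percentile(p[:,2],[5,50,95]).round(3),'rect',np.round(rc[0],4),np.round(rc[1],4),round(rc[2],1)); return p
def roi(a,c,d,e): return (u>a)&(u<c)&(v>d)&(v<e)
dark=(r<60)&(g<60)&(b<60)
rep('handle',dark&roi(380,445,255,290)&(P[...,2]>.09))
rep('block',(r>140)&roi(380,440,255,290)&(P[...,2]>.03)&(P[...,2]<.06))
rep('tray',roi(380,440,250,300)&(P[...,2]>.003)&(P[...,2]<.03))
rep('blue',(b>r+50)&roi(260,325,200,245))
rep('bluetop',(b>r+50)&roi(260,325,200,245)&(P[...,2]>.075))
rep('hous',roi(210,325,190,262)&(abs(P[...,2]-.04)<.004))
rep('red',(r>g+80)&roi(220,250,200,230)&(P[...,2]>.05))
rep('redtop',(r>g+80)&roi(220,250,200,230)&(P[...,2]>.08))
for n,B in dict(shaker=(320,355,270,310),nozzle=(352,370,192,214),purp1=(450,500,258,285),purp2=(360,390,305,348),scale=(200,340,270,412)).items():
    rep(n,roi(*B)&(P[...,2]>.012))
c=np.hstack([cv2.resize(F['img'][180:270,200:330],None,fx=3,fy=3,interpolation=2),cv2.resize(F['img'][240:330,365:495],None,fx=3,fy=3,interpolation=2)])
G=dict(np.load('scene.npz'));c2=np.hstack([cv2.resize(G['img'][225:315,200:330],None,fx=3,fy=3,interpolation=2),cv2.resize(G['img'][175:265,340:470],None,fx=3,fy=3,interpolation=2)])
save('crop',np.vstack([c,c2]))
```

```text
handle 272 med [ 0.4982 -0.1927  0.1099] z5/95 [0.095 0.11  0.114] rect [ 0.4997 -0.1932] [0.089  0.0157] 81.9
block 167 med [ 0.4961 -0.1859  0.0465] z5/95 [0.042 0.047 0.051] rect [ 0.4994 -0.1933] [0.1121 0.0209] 79.3
tray 1272 med [ 0.4859 -0.1896  0.0097] z5/95 [0.004 0.01  0.018] rect [ 0.5056 -0.1993] [0.1306 0.1548] 1.7
blue 494 med [0.6086 0.1128 0.0825] z5/95 [0.051 0.082 0.098] rect [0.6081 0.1149] [0.1128 0.0559] 78.3
bluetop 326 med [0.6041 0.1156 0.0888] z5/95 [0.077 0.089 0.098] rect [0.6006 0.1165] [0.1125 0.0395] 79.3
hous 2223 med [0.5929 0.1929 0.0403] z5/95 [0.037 0.04  0.043] rect [0.6253 0.1834] [0.259  0.1406] 79.2
red 84 med [0.6228 0.2635 0.0979] z5/95 [0.083 0.098 0.103] rect [0.6245 0.264 ] [0.0108 0.0416] 68.7
redtop 83 med [0.6228 0.2637 0.0979] z5/95 [0.084 0.098 0.103] rect [0.6245 0.264 ] [0.0108 0.0416] 68.7
shaker 480 med [ 0.4382 -0.0076  0.1004] z5/95 [0.038 0.1   0.105] rect [ 0.4419 -0.0086] [0.0537 0.0552] 46.6
nozzle 81 med [ 0.687  -0.0579  0.0244] z5/95 [0.013 0.024 0.045] rect [ 0.6919 -0.0581] [0.0279 0.0245] 1.7
purp1 435 med [ 0.506  -0.3445  0.0953] z5/95 [0.019 0.095 0.101] rect [ 0.5074 -0.3481] [0.0931 0.0195] 84.3
purp2 306 med [ 0.3581 -0.1009  0.0977] z5/95 [0.082 0.098 0.102] rect [ 0.3597 -0.1023] [0.0178 0.092 ] 65.0
scale 10582 med [0.315  0.1449 0.0585] z5/95 [0.042 0.058 0.084] rect [0.3343 0.1208] [0.2663 0.3674] 34.7
```

View pics/crop.png

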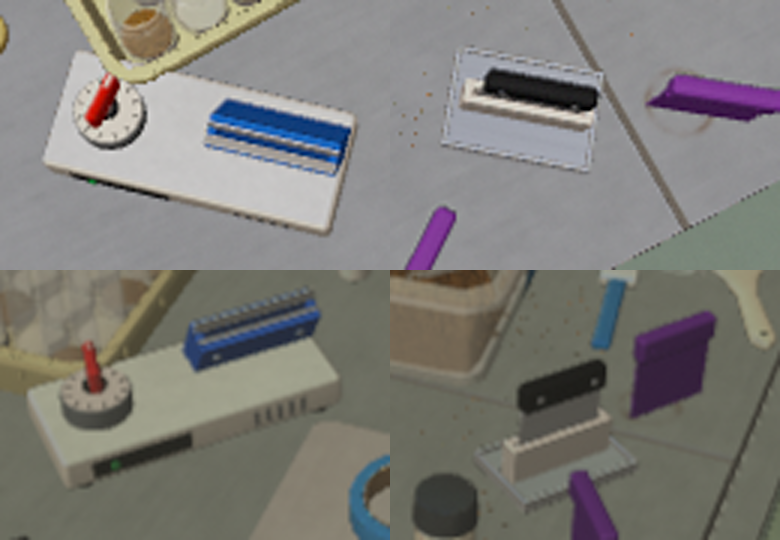

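The crop confirms the black-handled, steel-bladed scraper in the white block on the tray at top right, at about crop (540,90). The unit has a blue leaning block with steel lips at crop (280,140), and the red key is at (103,100). The stand and the unit share the same yaw, about -10.7°.

```bash
cat >> h.py <<'E'
def plan(wps,start=None):
    """wps: (x,y,z,yaw_of_tool_y deg). prints total shift/spin for a call from each wp to next (tool axes at its start)"""
    if start is None:
        s=manip.observe(); M=R.from_rotvec(s['ee_rot']).as_matrix(); p=s['tool_pos']; yaw=np.degrees(np.arctan2(M[1,1],M[0,1]))
        print('now',s['clock'].round(2),p.round(4),'yaw',round(yaw,2),'tilt',M[2,2].round(5),'F',s['ft_force'].round(1),'w',s['width'].round(4),'q',s['q'].round(2))
    else: p,yaw=np.array(start[:3]),start[3]
    for w in wps:
        d=np.array(w[:3])-p; a=np.radians(yaw); ty=np.array([np.cos(a),np.sin(a),0]); tz=np.array([0,0,-1]); tx=np.cross(ty,tz)
        sp=-((w[3]-yaw+180)%360-180)/360
        print(w,'->',np.round([d@tx*10,d@ty*10,d@tz*10,sp],3)); p,yaw=np.array(w[:3]),w[3]
E
python3 - <<'E'
from h import *
plan([(.30,-.45,.30,-10.7),(.355,-.37,.30,-10.7),(.42,-.29,.28,-10.7),(.4995,-.193,.25,-10.7),(.4995,-.193,.15,-10.7)])
E
```

```text
Traceback (most recent call last):
  File "h.py", line 15, in plan
    print('now',s['clock'].round(2),p.round(4),'yaw',round(yaw,2),'tilt',M[2,2].round(5),'F',s['ft_force'].round(1),'w',s['width'].round(4),'q',s['q'].round(2))
                ^^^^^^^^^^^^^^^^
AttributeError: 'float' object has no attribute 'round'
```

```bash
sed -i "s/s\['clock'\].round(2)/round(float(s['clock']),2)/; s/s\['width'\].round(4)/round(float(s['width']),4)/" h.py
python3 - <<'E'
from h import *
plan([(.30,-.45,.30,-10.7),(.355,-.37,.30,-10.7),(.42,-.29,.28,-10.7),(.4995,-.193,.25,-10.7),(.4995,-.193,.15,-10.7)])
E
```

```text
now 0.15 [ 0.2421 -0.5214  0.3035] yaw -65.09 tilt -1.0 F [-0.1 -0.4 -0.4] w 0.0853 q [ 1.09  0.71 -0.03  1.48  0.02  0.95 -0.08]
(0.3, -0.45, 0.3, -10.7) -> [ 0.826 -0.404  0.035 -0.151]
(0.355, -0.37, 0.3, -10.7) -> [ 0.888  0.392  0.    -0.   ]
(0.42, -0.29, 0.28, -10.7) -> [ 0.907  0.49   0.2   -0.   ]
(0.4995, -0.193, 0.25, -10.7) -> [ 1.101  0.601  0.3   -0.   ]
(0.4995, -0.193, 0.15, -10.7) -> [ 0.  0.  1. -0.]
```

Emit:
step_arm --pt "1 0.2 -0.1 0.01 -0.03" --pt "1 0.4 -0.2 0.02 -0.06" --pt "1 0.6 -0.3 0.03 -0.09" --pt "1 0.83 -0.4 0.035 -0.12" --pt "1 0.83 -0.4 0.035 -0.148"

```text
clock: 0.78
tool_pos: [0.3019, -0.4489, 0.3004]
ee_rot: [-2.429, -1.991, -0.001]
ft_force: [0.0, 0.0, -0.1]
width: 0.0855
finger_force: 0.0
```

Emit:
step_arm --pt "1 0.3 0.1 0 -0.003" --pt "1 0.6 0.25 0 -0.003" --pt "1 0.89 0.39 0 -0.003" --pt "1 0.89 0.39 0 -0.003" --pt "1 0.89 0.39 0 -0.003"

```text
clock: 1.4
tool_pos: [0.3566, -0.3715, 0.3003]
ee_rot: [-2.42, -2.003, 0.001]
ft_force: [-0.2, 0.2, -0.3]
width: 0.0856
finger_force: 0.0
```

Emit:
step_arm --pt "1 0.25 0.12 0.05 0" --pt "1 0.5 0.25 0.1 0" --pt "1 0.75 0.4 0.15 0" --pt "1 0.95 0.5 0.2 0" --pt "1 1 0.54 0.25 0"

```text
clock: 2.02
tool_pos: [0.4289, -0.2829, 0.2751]
ee_rot: [-2.419, -2.004, 0.0]
ft_force: [-0.8, -0.8, 0.3]
width: 0.0855
finger_force: 0.0
```

Run:
```python
from h import *
plan([(.4995,-.193,.24,-10.7),(.4995,-.193,.15,-10.7)])
```

```text
now 2.02 [ 0.4289 -0.2829  0.2751] yaw -10.71 tilt -1.0 F [-0.8 -0.8  0.3] w 0.0855 q [ 0.66  0.66 -0.25  1.74  0.22  0.77  0.11]
(0.4995, -0.193, 0.24, -10.7) -> [ 1.014  0.527  0.351 -0.   ]
(0.4995, -0.193, 0.15, -10.7) -> [ 0.   0.   0.9 -0. ]
```

Emit:
step_arm --pt "1 0.3 0.15 0.1 0" --pt "1 0.6 0.3 0.2 0" --pt "1 0.9 0.47 0.3 0" --pt "1 1 0.527 0.35 0" --pt "1 1 0.527 0.35 0"

```text
clock: 2.65
tool_pos: [0.4988, -0.1952, 0.2401]
ee_rot: [-2.419, -2.003, 0.001]
ft_force: [-0.4, -0.4, -0.7]
width: 0.0855
finger_force: 0.0
```

Run:
```python
from h import *
plan([(.4995,-.193,.15,-10.7)])
F=manip.grab_frame('wrist'); save('w1',F['img'])
```

```text
now 2.65 [ 0.4988 -0.1952  0.2401] yaw -10.75 tilt -1.0 F [-0.4 -0.4 -0.7] w 0.0855 q [ 0.43  0.74 -0.21  1.71  0.22  0.72 -0.09]
(0.4995, -0.193, 0.15, -10.7) -> [ 0.023  0.003  0.901 -0.   ]
```

View pics/w1.png

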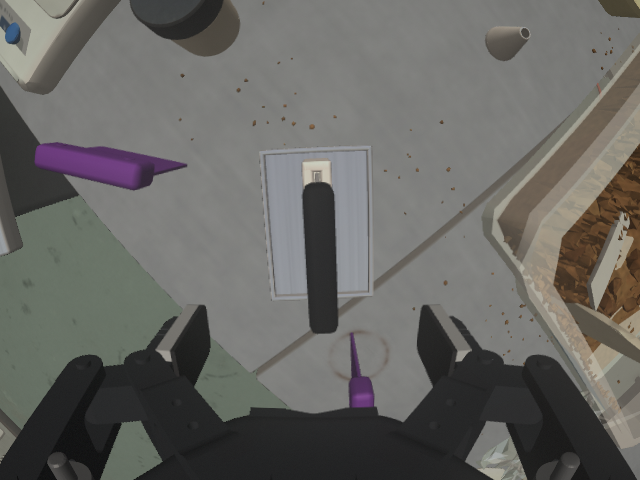

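The wrist view shows the black handle along columns 303–338, rows 183–332, between the open fingers. It is about 2 mm to the right of the finger centre line, so I descend with a small correction.

Emit:
step_arm --pt "1 0.02 0.02 0.3 0" --pt "1 0.02 0.02 0.6 0" --pt "1 0.02 0.02 0.8 0" --pt "1 0.02 0.02 0.89 0" --pt "1 0.02 0.02 0.89 0"

```text
clock: 3.32
tool_pos: [0.5011, -0.1936, 0.1516]
ee_rot: [-2.42, -2.003, 0.0]
ft_force: [-0.4, 0.5, -0.6]
width: 0.0856
finger_force: 0.0
```

Emit:
step_arm --pt "-1 0 0 0 0" --pt "-1 0 0 0 0" --pt "-1 0 0 0 0" --pt "-1 0 0 0 0" --pt "-1 0 0 0 0" --force 50

```text
clock: 3.95
tool_pos: [0.5021, -0.193, 0.1517]
ee_rot: [2.418, 2.003, 0.002]
ft_force: [5.0, -2.0, 2.9]
width: 0.0174
finger_force: 48.7
```

Emit:
step_arm --pt "-1 0 0 -0.2 0" --pt "-1 0 0 -0.5 0" --pt "-1 0 0 -0.8 0" --pt "-1 0 0 -1 0" --pt "-1 0 0 -1 0"

```text
clock: 4.58
tool_pos: [0.5014, -0.1929, 0.2521]
ee_rot: [2.419, 2.003, 0.001]
ft_force: [0.3, -0.4, -2.6]
width: 0.0171
finger_force: 50.6
```

Run:
```python
from h import *
s=manip.observe();print(s['ft_force'].round(1),s['width'],s['tool_pos'])
F=dict(np.load('top.npz'));P=cloud(F);im=F['img'].astype(int);r,g,b=im[...,0],im[...,1],im[...,2]
v,u=np.mgrid[:480,:640];roi=(u>212)&(u<325)&(v>195)&(v<262)
a=np.radians(-10.7);ex=np.array([np.cos(a),np.sin(a)]);ey=np.array([-ex[1],ex[0]])
c=np.array([.6093,.186])
L=np.dstack([(P[...,:2]-c)@ex,(P[...,:2]-c)@ey,P[...,2]])
m=roi&(abs(P[...,2]-.04)<.003)&(L[...,1]>-.2)
# housing extents, by rows away from the egg tray
q=L[m]; print('x',np.percentile(q[:,0],[0,.5,2,50,98]).round(4),'y',np.percentile(q[:,1],[.3,1,99,99.7]).round(4))
# profile across x at block
for x in np.arange(-.06,.07,.005):
    k=roi&(abs(L[...,0]-x)<.0025)&(L[...,1]>-.10)&(L[...,1]<-.04)
    if k.any(): print(round(x,3),L[k][:,2].mean().round(4),L[k][:,2].std().round(4),im[k].mean(0).round())
bl=roi&(P[...,2]>.05)&(L[...,1]<0.03); q=L[bl]; print('block y',np.percentile(q[:,1],[1,3,97,99]).round(4))
k=(r>g+80)&roi; q=L[k];print('red L',q.mean(0).round(4))
k=roi&(abs(P[...,2]-.062)<.003)&(L[...,1]>.03);print('base',cv2.minEnclosingCircle(L[k][:,:2].astype(np.float32)),k.sum())
```

```text
[ 0.3 -0.4 -2.6] 0.017145980360705408 [ 0.50142785 -0.19294056  0.25210488]
x [-0.054  -0.053  -0.0515 -0.0172  0.0542] y [-0.1281 -0.1272  0.1271  0.1282]
-0.06 0.001 0.0031 [145. 145. 147.]
-0.055 0.0164 0.0149 [131. 127. 123.]
-0.05 0.0267 0.0178 [173. 169. 162.]
-0.045 0.0412 0.003 [198. 197. 197.]
-0.04 0.041 0.0019 [199. 198. 197.]
-0.035 0.0409 0.0023 [199. 197. 197.]
-0.03 0.0411 0.0029 [198. 197. 196.]
-0.025 0.0406 0.0024 [198. 197. 196.]
-0.02 0.0409 0.0026 [198. 197. 196.]
-0.015 0.0653 0.0244 [165. 169. 178.]
-0.01 0.0648 0.025 [181. 177. 174.]
-0.005 0.067 0.0241 [143. 147. 158.]
-0.0 0.0925 0.0099 [ 87. 103. 131.]
0.005 0.0859 0.0122 [ 49.  91. 151.]
0.01 0.0949 0.0027 [ 24.  92. 173.]
0.015 0.0906 0.0025 [ 16.  58. 117.]
0.02 0.081 0.003 [ 16.  61. 122.]
0.025 0.0726 0.0025 [ 16.  61. 122.]
0.03 0.063 0.0024 [ 13.  59. 121.]
0.035 0.054 0.0028 [ 17.  60. 121.]
0.04 0.0463 0.0026 [103. 115. 144.]
0.045 0.0406 0.003 [194. 194. 193.]
0.05 0.0405 0.0024 [196. 195. 192.]
0.055 0.0387 0.0029 [178. 171. 164.]
0.06 0.0314 0.0 [158. 150. 141.]
0.065 0.001 0.0001 [151. 148. 144.]
block y [-0.2341 -0.2341 -0.0131  0.0259]
red L [-0.0011  0.0786  0.096 ]
base ((0.02475745603442192, 0.06488913297653198), 0.05762957036495209) 322
```

Emit:
step_arm --pt "-1 0.15 0.02 -0.3 0" --pt "-1 0.4 0.04 -0.3 0" --pt "-1 0.65 0.06 -0.3 0" --pt "-1 0.9 0.08 -0.3 0" --pt "-1 1 0.1 -0.3 0"

```text
clock: 5.2
tool_pos: [0.5298, -0.0952, 0.2804]
ee_rot: [-2.417, -2.005, 0.001]
ft_force: [0.4, -0.2, -1.7]
width: 0.0174
finger_force: 50.6
```

Emit:
step_arm --pt "-1 0.25 0.02 0 0" --pt "-1 0.45 0.04 0 0" --pt "-1 0.65 0.06 0 0" --pt "-1 0.85 0.08 0 0" --pt "-1 1 0.1 0 0"

```text
clock: 5.82
tool_pos: [0.5584, 0.0001, 0.2808]
ee_rot: [-2.419, -2.003, 0.001]
ft_force: [-0.1, -0.9, -1.2]
width: 0.017
finger_force: 50.6
```

Emit:
step_arm --pt "-1 0.2 0.02 0 0" --pt "-1 0.45 0.04 0 0" --pt "-1 0.65 0.06 0 0" --pt "-1 0.8 0.06 0 0" --pt "-1 0.8 0.06 0 0"

```text
clock: 6.45
tool_pos: [0.5791, 0.0783, 0.2813]
ee_rot: [-2.418, -2.005, 0.0]
ft_force: [0.5, -1.0, -1.8]
width: 0.0172
finger_force: 50.6
```

Run:
```python
from h import *
plan([(.5924,.1179,.28,-10.7)])
F=manip.grab_frame('wrist'); save('w2',F['img']); np.savez('w2',**F)
F=manip.grab_frame('top'); np.savez('top2',**F)
P=cloud(F);im=F['img'].max(2)
m=(im<60)&(P[...,2]>.17)&(P[...,2]<.3)
```

```text
now 6.45 [0.5791 0.0783 0.2813] yaw -10.66 tilt -1.0 F [ 0.5 -1.  -1.8] w 0.0172 q [-0.1   0.75 -0.18  1.48  0.15  0.93 -0.51]
(0.5924, 0.1179, 0.28, -10.7) -> [0.414 0.058 0.013 0.   ]
```

View pics/w2.png

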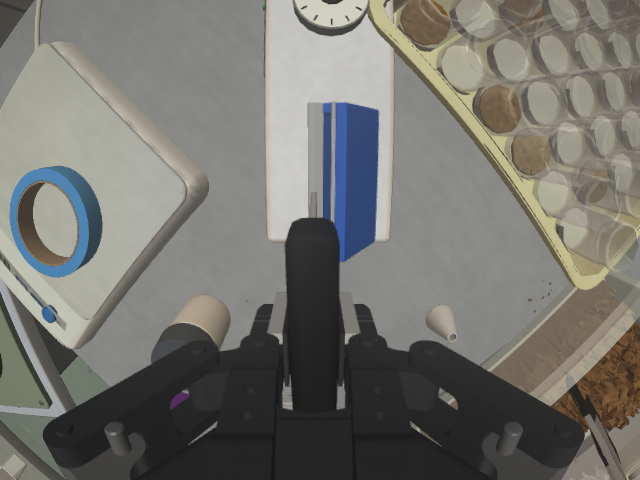

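The wrist view shows the block's steel lips along columns 308–336 starting at row 103, with the dark slot throat at columns 323–331. The held handle covers columns 286–340 below row 218. I'll cast rays for the throat.

```bash
cat >> h.py <<'E'
def wray(F,u,v,z,pos,rot):
    f=f_(F); d=np.array([u-F['cx'],v-F['cy']]); r=np.hypot(*d); th=r/f
    c=np.array([*(d/r*np.sin(th)),np.cos(th)]); H=F['hand_eye']; M=R.from_rotvec(rot).as_matrix()
    o=M@H[:3,3]+pos; w=M@H[:3,:3]@c; return o+w*(z-o[2])/w[2]
E
python3 - <<'E'
from h import *
s=manip.observe();F=dict(np.load('w2.npz'))
a=np.radians(-10.7);ex=np.array([np.cos(a),np.sin(a)]);ey=np.array([-ex[1],ex[0]]);c=np.array([.6093,.186])
for n,u,v,z in [('frontlip out',308,103,.091),('throat front',323,104,.0867),('backlip in',331,104,.098),('backlip out',336,103,.099),('back corner',345,103,.095),('housL',266,150,.04),('housR',391,150,.04),('endhousing',290,240,.04),('throat nr',326,215,.088),('backlip nr',331,215,.098)]:
    p=wray(F,u,v,z,s['tool_pos'],s['ee_rot']);print(n,((p[:2]-c)@ex).round(4),((p[:2]-c)@ey).round(4))
i=F['img'];
for r_ in (130,180): print(r_,[tuple(int(t) for t in i[r_,k]) for k in range(304,342,2)])
E
```

```text
frontlip out -0.0126 -0.0172
throat front -0.0021 -0.0175
backlip in 0.0029 -0.0185
backlip out 0.0062 -0.0179
back corner 0.0126 -0.0174
housL -0.0484 -0.0515
housR 0.0566 -0.0509
endhousing -0.0294 -0.1298
throat nr 0.0002 -0.0974
backlip nr 0.0033 -0.0953
130 [(201, 200, 197), (201, 200, 197), (159, 155, 150), (156, 157, 157), (156, 158, 151), (156, 156, 150), (151, 151, 145), (153, 152, 146), (153, 153, 147), (141, 143, 144), (58, 75, 116), (58, 76, 118), (57, 75, 117), (70, 78, 99), (158, 157, 159), (150, 152, 155), (64, 96, 162), (64, 95, 163), (64, 95, 164)]
180 [(203, 203, 199), (204, 203, 199), (147, 143, 139), (154, 155, 153), (156, 156, 151), (154, 155, 149), (151, 151, 146), (151, 151, 145), (152, 150, 145), (143, 144, 145), (55, 74, 118), (55, 74, 118), (54, 73, 118), (87, 92, 109), (153, 155, 163), (162, 159, 157), (58, 88, 152), (60, 93, 163), (60, 94, 164)]
```

Run:
```python
from h import *
s=manip.observe();F=dict(np.load('w2.npz'))
a=np.radians(-10.7);ex=np.array([np.cos(a),np.sin(a)]);ey=np.array([-ex[1],ex[0]]);c=np.array([.6093,.186])
for n,u,v,z in [('tf',345,103,.0945),('tn',343,261,.0945),('bf',378,110,.042),('bn',375,245,.042),('hf?',280,240,.04),('hn',388,240,.04)]:
    p=wray(F,u,v,z,s['tool_pos'],s['ee_rot']);print(n,((p[:2]-c)@ex).round(4),((p[:2]-c)@ey).round(4))
F=dict(np.load('top.npz'))
i=F['img'].astype(int); b=((i[...,2]>i[...,0]+50)).astype(np.uint8); b[:200]=0;b[245:]=0;b[:,:260]=0;b[:,325:]=0
n,l,st,ct=cv2.connectedComponentsWithStats(b); print(st[1:],ct[1:])
P=cloud(F); 
h=(i.max(2)<60)&(P[...,2]>.105)&(P[...,2]<.12); h[:,:380]=0; h[:,445:]=0
q=(P[h][:,:2]-[.5014,-.193]); print('handle vs TCP x,y',(q@ex).min(),(q@ex).max(),(q@ey).min(),(q@ey).max())
F=manip.grab_frame('top');P=cloud(F);i=F['img'].astype(int)
h=(i.max(2)<60)&(P[...,2]>.17)&(P[...,2]<.245); v,u=np.nonzero(h)
q=P[h]; q=q[(abs(q[:,0]-.58)<.1)&(abs(q[:,1]-.08)<.1)]; d=q[:,:2]-s['tool_pos'][:2]; print(len(q)); print(np.percentile(d@ex,[1,99]),np.percentile(d@ey,[0,1,99,100]))
```

```text
tf 0.0127 -0.0173
tn 0.0128 -0.1305
bf 0.0446 -0.0174
bn 0.0452 -0.1338
hf? -0.0381 -0.1297
hn 0.0571 -0.1298
[[269 213  48  22 466]
 [269 228   1   1   1]
 [271 229   3   1   3]
 [276 230   3   1   3]
 [280 231   3   1   3]
 [284 232   3   1   3]
 [288 233   3   1   3]
 [293 234   3   1   3]
 [297 235   3   1   3]
 [301 236   3   1   3]
 [305 237   3   1   3]
 [310 238   1   1   1]] [[293.08369099 222.79184549]
 [269.         228.        ]
 [272.         229.        ]
 [277.         230.        ]
 [281.         231.        ]
 [285.         232.        ]
 [289.         233.        ]
 [294.         234.        ]
 [298.         235.        ]
 [302.         236.        ]
 [306.         237.        ]
 [310.         238.        ]]
handle vs TCP x,y -0.010449084330800494 0.4184664546109513 -0.04479627578373403 0.12707910777102624
0Traceback (most recent call last):
  File "<stdin>", line 14, in <module>
    return _quantile_unchecked(
        a, q, axis, out, overwrite_input, method, keepdims, weights)
    return _ureduce(a,
                    func=_quantile_ureduce_func,
    ...<5 lines>...
                    overwrite_input=overwrite_input,
                    method=method)
    r = func(a, **kwargs)
    result = _quantile(arr,
                       quantiles=q,
    ...<2 lines>...
                       out=out,
                       weights=wgt)
    slices_having_nans = np.isnan(arr[-1, ...])
                                  ~~~^^^^^^^^^
IndexError: index -1 is out of bounds for axis 0 with size 0
```

Run:
```python
from h import *
s=manip.observe();F=dict(np.load('w2.npz'))
a=np.radians(-10.7);ex=np.array([np.cos(a),np.sin(a)]);ey=np.array([-ex[1],ex[0]])
t=s['tool_pos']
for v in (218,222): p=wray(F,313,v,.2396,t,s['ee_rot'])-t; print('handle end now',p[:2]@ex,p[:2]@ey)
t=np.array([.4988,-.1952,.2401])
for v in (183,332): p=wray(F,319,v,.110,t,[-2.419,-2.003,0.001])-t; print('handle w1 rel TCP',p[:2]@ex,p[:2]@ey)
i=F['img'];print([(v,tuple(int(k) for k in i[v,313])) for v in range(210,232,2)]); print([(v,tuple(int(k) for k in i[v,350])) for v in range(244,266,2)],[(v,tuple(int(k) for k in i[v,348])) for v in range(98,108,2)])
```

```text
handle end now 0.0002360287281104811 0.04666906868429202
handle end now 0.00023399754785873787 0.045396649223708285
handle w1 rel TCP 0.0033320975446975956 0.04687174026071118
handle w1 rel TCP 0.003694909908927549 -0.04422503457701563
[(210, (135, 131, 126)), (212, (137, 132, 127)), (214, (135, 130, 126)), (216, (134, 130, 125)), (218, (52, 52, 54)), (220, (48, 48, 50)), (222, (47, 47, 49)), (224, (46, 46, 48)), (226, (46, 47, 49)), (228, (46, 47, 48)), (230, (46, 46, 48))]
[(244, (47, 69, 115)), (246, (48, 70, 115)), (248, (47, 68, 114)), (250, (47, 69, 116)), (252, (47, 70, 116)), (254, (48, 69, 115)), (256, (59, 76, 114)), (258, (128, 129, 129)), (260, (136, 136, 134)), (262, (135, 136, 134)), (264, (136, 136, 134))] [(98, (198, 198, 194)), (100, (198, 198, 194)), (102, (167, 171, 180)), (104, (59, 79, 126)), (106, (58, 77, 120))]
```

Emit:
step_arm --pt "-1 0.15 0.03 0 0" --pt "-1 0.3 0.05 0 0" --pt "-1 0.39 0.067 0.1 0" --pt "-1 0.39 0.067 0.25 0" --pt "-1 0.39 0.067 0.4 0"

```text
clock: 7.22
tool_pos: [0.5927, 0.114, 0.2399]
ee_rot: [-2.419, -2.004, 0.002]
ft_force: [0.2, 0.3, -2.5]
width: 0.0172
finger_force: 50.6
```

Emit:
step_arm --pt "-1 0 0 0.05 0" --pt "-1 0 0 0.08 0" --pt "-1 0 0 0.1 0" --pt "-1 0 0 0.12 0" --pt "-1 0 0 0.12 0"

```text
clock: 7.85
tool_pos: [0.5929, 0.1145, 0.2294]
ee_rot: [-2.419, -2.004, -0.0]
ft_force: [-0.3, -0.9, -2.8]
width: 0.0175
finger_force: 50.6
```

Run:
```python
from h import *
plan([(.593,.1156,.227,-10.7)])
F=manip.grab_frame('wrist'); save('w3',F['img'])
F=manip.grab_frame('scene'); np.savez('s3',**F); save('s3',cv2.resize(F['img'][195:315,200:360],None,fx=4,fy=4,interpolation=2))
```

```text
now 7.85 [0.5929 0.1145 0.2294] yaw -10.73 tilt -1.0 F [-0.3 -0.9 -2.8] w 0.0175 q [-0.16  0.84 -0.17  1.46  0.17  0.85 -0.57]
(0.593, 0.1156, 0.227, -10.7) -> [ 0.011 -0.002  0.024 -0.   ]
```

View pics/s3.png

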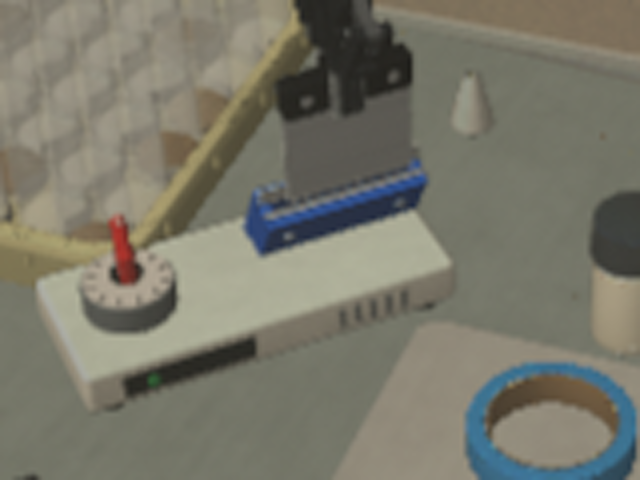

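Run:
```python
from h import *
F=dict(np.load('s3.npz'));f=f_(F);M=R.from_rotvec(np.ravel(F['rvec'])).as_matrix();o=-M.T@np.ravel(F['tvec'])
a=np.radians(-10.7);ex=np.array([np.cos(a),np.sin(a),0]);ey=np.array([-ex[1],ex[0],0]);c=np.array([.6093,.186,0])
def hit(u,v,x):
    u=200+(u+.5)/4-.5;v=195+(v+.5)/4-.5
    w=M.T@[(u-F['cx'])/f,(v-F['cy'])/f,1]; t=(x-(o-c)@ex)/(w@ex); p=o+w*t-c; return np.round([p@ey,p[2]],4)
for n,u,v,x in [('blade L low',290,193,-.003),('blade R low',410,168,-.003),('handle L top',277,80,.006),('handle R top',411,48,.006),('lipL',267,215,-.012),('lipR',425,180,-.012),('blk L bot',262,250,.008),('back lip L',255,193,.004)]: print(n,hit(u,v,x))
i=F['img'].astype(int)
L=((cloud(F)-c)@np.stack([ex,ey,[0,0,1]],1))
for y0 in range(240,252): print(y0,[tuple(i[y0,x]) for x in range(258,274,2)]) if y0 in(243,248) else 0
bl=(i[...,2]>i[...,0]+40); bl[:,:258]=0; bl[:,310:]=0; bl[:230]=0; bl[265:]=0
q=L[bl]; print('blue y',q[:,1].min(),np.percentile(q[:,1],[2,98]),q[:,1].max())
st=(abs(L[...,0]+.003)<.02)&(L[...,2]>.115)&(L[...,2]<.14)&(L[...,1]<0)&(L[...,1]>-.14); q=L[st];print('blade y',q[:,1].min(),np.percentile(q[:,1],[2,98]),q[:,1].max(),np.median(q[:,0]))
```

```text
blade L low [-0.0347  0.0978]
blade R low [-0.1201  0.0886]
handle L top [-0.0351  0.1832]
handle R top [-0.1277  0.1787]
lipL [-0.0147  0.0932]
lipR [-0.1268  0.0824]
blk L bot [-0.0157  0.0477]
back lip L [-0.0132  0.1004]
243 [(np.int64(115), np.int64(117), np.int64(103)), (np.int64(116), np.int64(118), np.int64(104)), (np.int64(111), np.int64(113), np.int64(102)), (np.int64(104), np.int64(121), np.int64(148)), (np.int64(95), np.int64(93), np.int64(86)), (np.int64(92), np.int64(89), np.int64(82)), (np.int64(91), np.int64(88), np.int64(82)), (np.int64(100), np.int64(98), np.int64(90))]
248 [(np.int64(115), np.int64(117), np.int64(102)), (np.int64(114), np.int64(115), np.int64(101)), (np.int64(61), np.int64(78), np.int64(113)), (np.int64(46), np.int64(68), np.int64(115)), (np.int64(93), np.int64(106), np.int64(133)), (np.int64(119), np.int64(119), np.int64(117)), (np.int64(108), np.int64(114), np.int64(118)), (np.int64(96), np.int64(108), np.int64(135))]
blue y -0.16769601535448933 [-0.12575675 -0.01283631] -0.011769746258200963
blade y -0.12027035483113192 [-0.11781579 -0.03326935] -0.029767344623947308 -0.004034537050796684
```

Run:
```python
import cv2
i=cv2.imread('pics/w3.png'); cv2.imwrite('pics/w3c.png',cv2.resize(i[150:350,230:400],None,fx=3,fy=3,interpolation=2))
```

```text
(no output)
```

View pics/w3c.png

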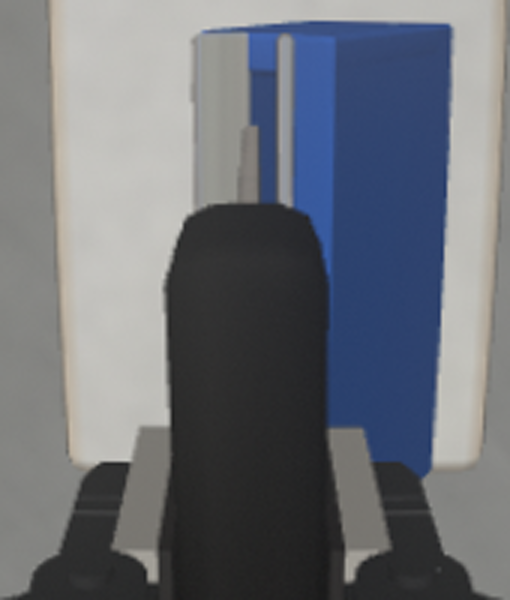

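The close view shows the slot's far end at crop row 72 and the blade's lower corner at (250,127). That is a gap of about 10 mm where it should be 4 mm, so I shift +6 mm along the slot. The blade also sits about 2 mm to the front-lip side, so I move it 1.5 mm across.

Emit:
step_arm --pt "-1 0.03 0.01 0 0" --pt "-1 0.06 0.015 0 0" --pt "-1 0.06 0.015 0.02 0" --pt "-1 0.06 0.015 0.04 0" --pt "-1 0.06 0.015 0.05 0"

```text
clock: 8.57
tool_pos: [0.5957, 0.12, 0.2244]
ee_rot: [2.419, 2.004, 0.001]
ft_force: [2.7, -0.3, -0.4]
width: 0.0172
finger_force: 50.6
```

Emit:
step_arm --pt "-1 0 0 0.01 0" --pt "-1 0 0 0.02 0" --pt "-1 0 0 0.03 0" --pt "-1 0 0 0.03 0" --pt "-1 0 0 0.03 0"

```text
clock: 9.2
tool_pos: [0.5962, 0.1201, 0.2225]
ee_rot: [2.419, 2.003, 0.004]
ft_force: [1.1, -0.5, 13.9]
width: 0.0173
finger_force: 52.0
```

Run:
```python
from h import *
plan([])
F=manip.grab_frame('wrist'); save('w4',cv2.resize(F['img'][150:350,230:400],None,fx=3,fy=3,interpolation=2))
```

```text
now 9.2 [0.5962 0.1201 0.2225] yaw -10.77 tilt -1.0 F [ 1.1 -0.5 13.9] w 0.0173 q [-0.17  0.86 -0.16  1.46  0.17  0.84 -0.58]
```

Contact came at an edge height of about 83 mm, which is where a vertical blade should rest inside the throat. I'll loosen the fingers into a cage and tip the handle toward the robot.

Emit:
step_arm --pt "-0.3 0 0 -0.02 0" --pt "-0.2 0 -0.02 -0.02 0" --pt "-0.2 0 -0.05 -0.02 0" --pt "-0.2 0 -0.08 -0.02 0" --pt "-0.2 0 -0.1 -0.02 0"

```text
clock: 9.88
tool_pos: [0.5854, 0.122, 0.2234]
ee_rot: [-2.419, -2.004, 0.0]
ft_force: [-1.6, -0.1, 0.8]
width: 0.0339
finger_force: 0.2
```

Emit:
step_arm --pt "-0.2 0 -0.03 0 0" --pt "-0.2 0 -0.06 0 0" --pt "-0.2 0 -0.09 0.01 0" --pt "-0.2 0 -0.12 0.02 0" --pt "-0.2 0 -0.15 0.03 0"

```text
clock: 10.5
tool_pos: [0.5708, 0.1248, 0.2204]
ee_rot: [-2.419, -2.004, -0.0]
ft_force: [-0.7, 0.2, -0.2]
width: 0.0343
finger_force: 0.0
```

Run:
```python
from h import *
plan([])
F=manip.grab_frame('wrist'); G=manip.grab_frame('scene')
save('w5',np.hstack([cv2.resize(F['img'][130:380,210:430],None,fx=1.8,fy=1.8,interpolation=2),cv2.resize(G['img'][195:320,220:330],None,fx=3.6,fy=3.6,interpolation=2)]))
```

```text
now 10.5 [0.5708 0.1248 0.2204] yaw -10.73 tilt -1.0 F [-0.7  0.2 -0.2] w 0.0343 q [-0.19  0.83 -0.16  1.55  0.17  0.78 -0.61]
```

View pics/w5.png

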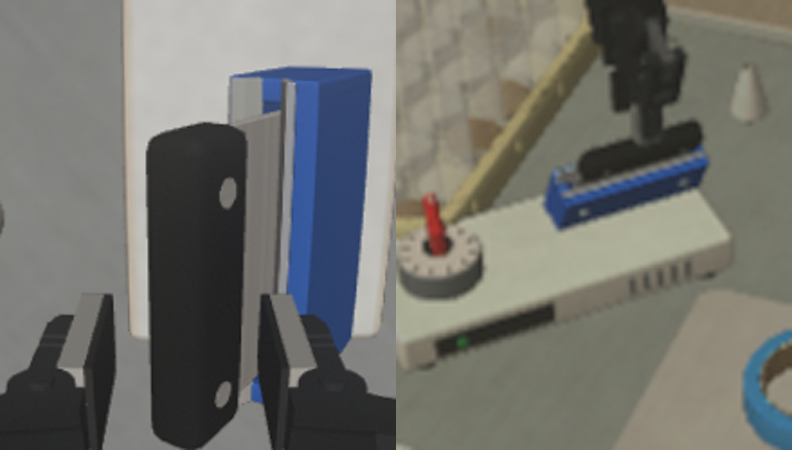

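The scraper has tipped with the slot: black handle at (200,290), blade entering between the lips at (275,130). It seems to have slid down, so I'll lift clear and measure the depth.

Emit:
step_arm --pt "-0.1 0 0 -0.2 0" --pt "-0.1 0 0 -0.5 0" --pt "-1 0 0 -0.8 0" --pt "-1 0 0 -0.8 0" --pt "-1 0 0 -0.8 0"

```text
clock: 11.22
tool_pos: [0.5708, 0.1247, 0.2998]
ee_rot: [-2.419, -2.004, 0.001]
ft_force: [0.6, -0.7, -0.5]
width: -0.0
finger_force: 0.0
```

Run:
```python
from h import *
plan([])
a=np.radians(-10.7);ex=np.array([np.cos(a),np.sin(a),0]);ey=np.array([-ex[1],ex[0],0]);c=np.array([.6093,.186,0])
for n in('scene','top'):
    F=manip.grab_frame(n);L=(cloud(F)-c)@np.stack([ex,ey,[0,0,1]],1);i=F['img'].astype(int)
    m=(i.max(2)<70)&(abs(L[...,0]+.02)<.06)&(L[...,1]<-.01)&(L[...,1]>-.13)&(L[...,2]>.09)&(L[...,2]<.17)&(F['z_map']>0)
    q=L[m]; 
    if len(q)>20:
        d=-.5*q[:,0]+.866*q[:,2]; N=.866*q[:,0]+.5*q[:,2]
        print(n,len(q),'d',np.percentile(d,[2,50,90,98]).round(4),'n',np.percentile(N,[2,50,98]).round(4),'y',np.percentile(q[:,1],[1,99]).round(4))
    if n=='scene': save('s6',F['img'])
    else: save('t6',F['img'])
```

```text
now 11.22 [0.5708 0.1247 0.2998] yaw -10.73 tilt -1.0 F [ 0.6 -0.7 -0.5] w -0.0 q [-0.18  0.73 -0.18  1.45  0.14  0.97 -0.58]
scene 286 d [0.1101 0.1281 0.1328 0.1351] n [0.0286 0.0353 0.0471] y [-0.1129 -0.0239]
```

Emit:
step_arm --pt "-1 0 0 0.25 0" --pt "-1 0 0 0.5 0" --pt "-1 0 0 0.7 0" --pt "-1 0 0 0.78 0" --pt "-1 0 0 0.8 0" --force 60

```text
clock: 11.95
tool_pos: [0.5709, 0.1248, 0.2202]
ee_rot: [-2.419, -2.004, 0.001]
ft_force: [-0.5, -0.0, -0.9]
width: 0.0003
finger_force: 0.0
```

Emit:
step_arm --pt "-1 0 0.005 0.01 0" --pt "-1 0 0.01 0.02 0" --pt "-1 0 0.015 0.03 0" --pt "-1 0 0.02 0.04 0" --pt "-1 0 0.025 0.05 0"

```text
clock: 12.58
tool_pos: [0.5734, 0.1243, 0.2154]
ee_rot: [-2.419, -2.004, -0.0]
ft_force: [0.2, 0.5, 0.6]
width: 0.0001
finger_force: 0.0
```

Emit:
step_arm --pt "-1 0 0.005 0.01 0" --pt "-1 0 0.01 0.02 0" --pt "-1 0 0.015 0.03 0" --pt "-1 0 0.02 0.04 0" --pt "-1 0 0.02 0.04 0"

```text
clock: 13.2
tool_pos: [0.5754, 0.1239, 0.2113]
ee_rot: [-2.419, -2.004, 0.0]
ft_force: [-0.6, -0.3, -1.2]
width: -0.0004
finger_force: 0.0
```

Emit:
step_arm --pt "-1 0 0.005 0.01 0" --pt "-1 0 0.01 0.02 0" --pt "-1 0 0.015 0.03 0" --pt "-1 0 0.015 0.03 0" --pt "-1 0 0.015 0.03 0"

```text
clock: 13.82
tool_pos: [0.5764, 0.1239, 0.2092]
ee_rot: [-2.419, -2.004, 0.001]
ft_force: [-9.0, -0.3, 19.2]
width: -0.0001
finger_force: 9.7
```

Emit:
step_arm --pt "-1 0 0.003 0.005 0" --pt "-1 0 0.005 0.008 0" --pt "-1 0 0.005 0.008 0" --pt "-1 0 0.005 0.008 0" --pt "-1 0 0.005 0.008 0"

```text
clock: 14.45
tool_pos: [0.5765, 0.1239, 0.2089]
ee_rot: [-2.418, -2.004, 0.001]
ft_force: [-15.8, -0.8, 30.4]
width: -0.0001
finger_force: 15.6
```

Emit:
step_arm --pt "-1 0 0 -0.3 0" --pt "-1 0.1 0 -0.6 0" --pt "-1 0.5 0 -0.8 0" --pt "-1 0.9 0 -0.8 0" --pt "-1 1 0 -0.8 0"

```text
clock: 15.08
tool_pos: [0.5956, 0.2243, 0.2874]
ee_rot: [-2.416, -2.007, -0.001]
ft_force: [-0.1, 0.2, -1.1]
width: -0.0002
finger_force: 0.0
```

Emit:
step_arm --pt "-1 0.3 0 0 0" --pt "-1 0.5 0 0 0" --pt "-1 0.5 0 0 0" --pt "1 0.5 0 0 0" --pt "1 0.5 0 0 0"

```text
clock: 15.7
tool_pos: [0.6055, 0.2699, 0.2878]
ee_rot: [2.42, 2.003, -0.0]
ft_force: [0.4, -0.6, 0.0]
width: 0.0359
finger_force: 0.0
```

Run:
```python
from h import *
plan([])
a=np.radians(-10.7);ex=np.array([np.cos(a),np.sin(a),0]);ey=np.array([-ex[1],ex[0],0]);c=np.array([.6093,.186,0])
T={}
for n in('scene','top'):
    F=manip.grab_frame(n);np.savez(n+'7',**F);L=(cloud(F)-c)@np.stack([ex,ey,[0,0,1]],1);i=F['img'].astype(int)
    m=(i.max(2)<70)&(abs(L[...,0]+.02)<.06)&(L[...,1]<-.01)&(L[...,1]>-.13)&(L[...,2]>.09)&(L[...,2]<.17)&(F['z_map']>0)
    q=L[m]; 
    if len(q)>20:
        d=-.5*q[:,0]+.866*q[:,2]; N=.866*q[:,0]+.5*q[:,2]
        print(n,len(q),'d',np.percentile(d,[2,50,90,98]).round(4),'n',np.percentile(N,[2,50,98]).round(4),'y',np.percentile(q[:,1],[1,99]).round(4))
    # visible blade length between lip and handle, front side: steel points
    T[n]=F['img']
F=manip.grab_frame('wrist');np.savez('w7',**F)
save('m7',np.hstack([cv2.resize(F['img'],(480,360)),cv2.resize(T['scene'][195:315,220:326],(318,360),interpolation=2)]))
```

```text
now 15.7 [0.6055 0.2699 0.2878] yaw -10.79 tilt -1.0 F [ 0.4 -0.6  0. ] w 0.0359 q [-0.41  0.87 -0.15  1.13  0.13  1.14 -0.75]
scene 286 d [0.1077 0.1276 0.133  0.1348] n [0.0294 0.0356 0.0464] y [-0.1133 -0.024 ]
top 307 d [0.113  0.1301 0.1334 0.1357] n [0.0315 0.0426 0.0488] y [-0.1137 -0.0271]
```

View pics/m7.png

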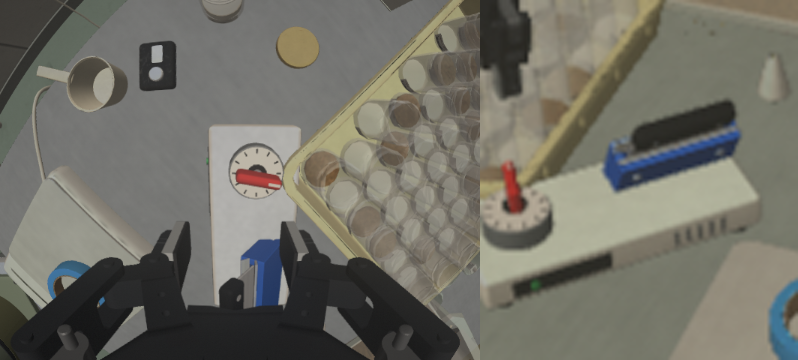

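The scraper sits in the slot at the 30° lean, with its handle at panel (680,130). The key wing is at panel (258,180), pointing right and slightly down, with the grey base around it. I'll check the insertion depth against the lips and measure the key.

Run:
```python
from h import *
s=manip.observe()
a=np.radians(-10.7);ex=np.array([np.cos(a),np.sin(a),0]);ey=np.array([-ex[1],ex[0],0]);c=np.array([.6093,.186,0])
B=np.stack([ex,ey,[0,0,1]],1)
for nm in('top','scene'):
  for k in('','7'):
    F=dict(np.load(nm+k+'.npz'));L=(cloud(F)-c)@B;i=F['img'].astype(int)
    d=-.5*L[...,0]+.866*L[...,2];n=.866*L[...,0]+.5*L[...,2]
    w=(L[...,1]<-.02)&(L[...,1]>-.12)&(F['z_map']>0)
    blk=w&(n>.05)&(n<.0575)&(d>.05)&(d<.1)&(i[...,2]>i[...,0]+40); 
    st=w&(abs(i[...,2]-i[...,0])<25)&(i.max(2)>90)&(d>.07)&(d<.1)&(n>.02)&(n<.065)
    hd=w&(i.max(2)<70)&(d>.1)&(d<.15)&(n>.0)&(n<.07)
    print(nm+k,'blue top d',np.percentile(d[blk],[50,90,97]).round(4) if blk.any() else '','steel',st.sum(),np.percentile(d[st],[10,50,90,97]).round(4) if st.any() else '','handle',np.percentile(d[hd],[50,90,97]).round(4) if hd.any() else '')
F=dict(np.load('w7.npz'))
i=F['img'];hsv=cv2.cvtColor(i,cv2.COLOR_RGB2HSV); m=(((hsv[...,0]<8)|(hsv[...,0]>172))&(hsv[...,1]>150)&(hsv[...,2]>80)).astype(np.uint8)
cn=max(cv2.findContours(m,0,1)[0],key=cv2.contourArea)
bx=cv2.minAreaRect(cn);print('red px',bx,cv2.boxPoints(bx).tolist())
# bright top face
for z in(.098,.105):
    q=np.array([wray(F,float(u),float(v),z,s['tool_pos'],s['ee_rot'])[:2] for u,v in cn[:,0]],np.float32)
    print(z,cv2.minAreaRect(q))
F=dict(np.load('top7.npz'));L=cloud(F);i=F['img'].astype(int);k=(i[...,0]>i[...,1]+80);k[:,:220]=0;k[:,250:]=0;k[:200]=0;k[230:]=0
print('top red',k.sum(),L[k].mean(0) if k.any() else '',cv2.minAreaRect(L[k][:,:2].astype(np.float32)) if k.sum()>5 else '', np.percentile(L[k][:,2],[5,50,95]) if k.any() else '')
```

```text
top blue top d [0.0776 0.0823 0.0865] steel 203 [0.079  0.0846 0.0888 0.09  ] handle 
top7 blue top d [0.078  0.083  0.0877] steel 154 [0.0749 0.0825 0.088  0.0903] handle [0.1301 0.1334 0.1353]
scene blue top d  steel 106 [0.0765 0.0832 0.0877 0.0895] handle 
scene7 blue top d  steel 80 [0.0762 0.0825 0.0879 0.0899] handle [0.1276 0.1331 0.1343]
red px ((344.9794921875, 239.72543334960938), (58.757694244384766, 16.29643440246582), 5.19442892074585) [[314.98358154296875, 245.1803436279297], [316.458984375, 228.9508514404297], [374.97540283203125, 234.27052307128906], [373.5, 250.50001525878906]]
0.098 ((0.6283906102180481, 0.26409223675727844), (0.012370072305202484, 0.043403662741184235), 74.06877899169922)
0.105 ((0.6281336545944214, 0.2661435306072235), (0.01203772984445095, 0.042237427085638046), 74.0687255859375)
top red 0
```

The handle top minus the lip top is 45 mm, which equals 98−53, so the blade is home. Next is the key: axis about (0.625, 0.264), wing yaw about −17°. First a clearance check.

Run:
```python
from h import *
F=dict(np.load('top.npz'));P=cloud(F);k=np.array([.625,.2643])
r=np.hypot(*(P[...,:2]-k).transpose(2,0,1)); an=np.degrees(np.arctan2(P[...,1]-k[1],P[...,0]-k[0]))
for a,b in((0,.015),(.034,.045),(.045,.06),(.06,.075)):
    m=(r>=a)&(r<b)&(F['z_map']>0);j=np.argsort(P[m][:,2])[-4:];print(a,b,P[m][j,2].round(3),an[m][j].round())
plan([(.625,.2643,.23,73),(.625,.2643,.144,73)])
```

```text
0 0.015 [0.103 0.103 0.104 0.104] [-171.  178.   -5.  -47.]
0.034 0.045 [0.063 0.064 0.064 0.066] [  3. -42. -24.   3.]
0.045 0.06 [0.063 0.064 0.064 0.064] [  9. -36. -42. -44.]
0.06 0.075 [0.102 0.102 0.103 0.103] [-11.  -8.  -6.  -1.]
now 15.85 [0.6054 0.2704 0.2878] yaw -10.76 tilt -1.0 F [-0.5 -0.2  0.8] w 0.0581 q [-0.41  0.88 -0.15  1.13  0.13  1.14 -0.75]
(0.625, 0.2643, 0.23, 73) -> [-0.023  0.204  0.578 -0.233]
(0.625, 0.2643, 0.144, 73) -> [0.   0.   0.86 0.  ]
```

Emit:
step_arm --pt "-0.3 0 0.05 0.1 -0.03" --pt "-0.3 0 0.1 0.2 -0.06" --pt "-0.3 -0.01 0.15 0.3 -0.09" --pt "-0.3 -0.02 0.2 0.4 -0.12" --pt "-0.3 -0.02 0.2 0.5 -0.145" --force 50

```text
clock: 16.48
tool_pos: [0.6249, 0.2647, 0.2373]
ee_rot: [1.284, 2.867, -0.0]
ft_force: [0.1, -0.1, -0.2]
width: 0.0299
finger_force: 0.0
```

Emit:
step_arm --pt "-0.3 0 0 0 -0.03" --pt "-0.3 0 0 0 -0.06" --pt "-0.3 0 0 0 -0.088" --pt "-0.3 0 0 0 -0.088" --pt "-0.3 0 0 0 -0.088"

```text
clock: 17.1
tool_pos: [0.6246, 0.2651, 0.2377]
ee_rot: [0.467, 3.107, 0.0]
ft_force: [-0.4, 0.4, -0.9]
width: 0.0297
finger_force: 0.0
```

Run:
```python
from h import *
F=manip.grab_frame('wrist');s=manip.observe()
plan([(.625,.2643,.144,73)])
i=F['img'];save('w8',cv2.resize(i,(560,420)));hsv=cv2.cvtColor(i,cv2.COLOR_RGB2HSV); m=(((hsv[...,0]<8)|(hsv[...,0]>172))&(hsv[...,1]>150)&(hsv[...,2]>80)).astype(np.uint8)
cn=max(cv2.findContours(m,0,1)[0],key=cv2.contourArea)
b=cv2.minAreaRect(cn);print('px',b)
q=np.array([wray(F,float(u),float(v),.1,s['tool_pos'],s['ee_rot'])[:2] for u,v in cn[:,0]],np.float32);print(cv2.minAreaRect(q))
```

```text
now 17.15 [0.6246 0.2652 0.2377] yaw 72.95 tilt -1.0 F [-0.4 -0.5 -0.2] w 0.0301 q [-0.25  0.98 -0.52  1.12  0.47  1.15  0.51]
(0.625, 0.2643, 0.144, 73) -> [-0.007 -0.007  0.937 -0.   ]
px ((312.6311950683594, 264.5574035644531), (14.395182609558105, 67.99234008789062), 5.19442892074585)
((0.627023458480835, 0.26326891779899597), (0.008734196424484253, 0.0430736169219017), 67.6408920288086)
```

View pics/w8.png

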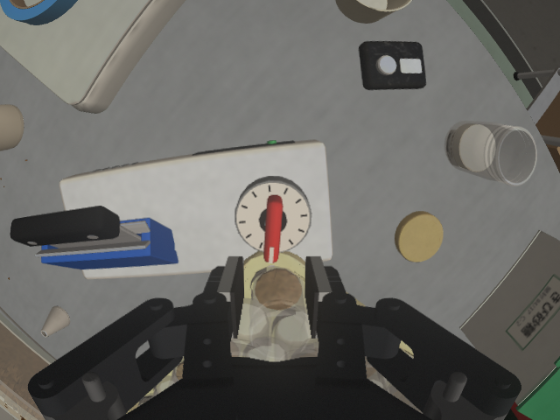

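The wing is centred between the fingers at panel (273,228), and its yaw is about −22°. I'll descend with a 5° trim and grip.

Emit:
step_arm --pt "-0.3 0 0 0.25 0.014" --pt "-0.3 -0.01 0 0.5 0.014" --pt "-0.3 -0.01 0 0.75 0.014" --pt "-0.3 -0.01 0 0.92 0.014" --pt "-0.3 -0.01 0 0.93 0.014"

```text
clock: 17.77
tool_pos: [0.6252, 0.2649, 0.1439]
ee_rot: [-0.598, -3.083, 0.001]
ft_force: [-0.2, 0.1, 0.8]
width: 0.0299
finger_force: 0.0
```

Emit:
step_arm --pt "-1 0 0 0 0" --pt "-1 0 0 0 0" --pt "-1 0 0 0 0" --pt "-1 0 0 0 0" --pt "-1 0 0 0 0" --force 50

```text
clock: 18.4
tool_pos: [0.6254, 0.2643, 0.1456]
ee_rot: [-0.598, -3.084, 0.002]
ft_force: [-5.3, -5.9, 3.7]
width: 0.0099
finger_force: 49.9
```

Emit:
step_arm --pt "-1 0 0 0 0.02" --pt "-1 0 0 0 0.045" --pt "-1 0 0 0 0.07" --pt "-1 0 0 0 0.095" --pt "-1 0 0 0 0.12"

```text
clock: 19.02
tool_pos: [0.6265, 0.2654, 0.1457]
ee_rot: [1.696, 2.642, 0.005]
ft_force: [8.6, 3.5, -8.7]
width: 0.0103
finger_force: 48.5
```

Run:
```python
from h import *
plan([]);print(manip.observe()['ft_torque'].round(2))
```

```text
now 19.02 [0.6265 0.2654 0.1457] yaw 24.59 tilt -0.99999 F [ 8.6  3.5 -8.7] w 0.0103 q [-0.34  1.07 -0.28  1.19  0.31  0.92 -0.23]
[ 0.74 -1.85  0.15]
```

Emit:
step_arm --pt "-1 0 0 0 0.02" --pt "-1 0 0 0 0.045" --pt "-1 0 0 0 0.07" --pt "-1 0 0 0 0.095" --pt "-1 0 0 0 0.12"

```text
clock: 19.65
tool_pos: [0.628, 0.2653, 0.1458]
ee_rot: [2.55, 1.832, 0.012]
ft_force: [22.3, 4.4, -17.6]
width: 0.01
finger_force: 48.5
```

Emit:
step_arm --pt "-1 0 0 0 0.025" --pt "-1 0 0 0 0.05" --pt "-1 0 0 0 0.075" --pt "-1 0 0 0 0.1" --pt "-1 0 0 0 0.12"

```text
clock: 20.27
tool_pos: [0.6291, 0.2642, 0.1459]
ee_rot: [3.045, 0.765, 0.016]
ft_force: [30.8, -0.5, -20.0]
width: 0.0105
finger_force: 48.6
```

Emit:
step_arm --pt "-1 0 0 0 0.01" --pt "-1 0 0 0 0.02" --pt "-1 0 0 0 0.03" --pt "-1 0 0 0 0.035" --pt "-1 0 0 0 0.035"

```text
clock: 20.9
tool_pos: [0.6293, 0.2638, 0.1459]
ee_rot: [3.111, 0.432, 0.016]
ft_force: [32.6, -2.8, -19.4]
width: 0.0103
finger_force: 48.7
```

Run:
```python
from h import *
plan([]);print(manip.observe()['ft_torque'].round(2))
```

```text
now 20.9 [0.6293 0.2638 0.1459] yaw -74.2 tilt -0.99995 F [ 32.6  -2.8 -19.4] w 0.0103 q [-0.51  1.07  0.17  1.2  -0.19  0.88 -1.6 ]
[-0.65 -6.8  -0.01]
```

Emit:
step_arm --pt "-0.5 0 0 0 0" --pt "-0.5 0 0 0 0" --pt "-0.5 0 0 0 0" --pt "-0.5 0 0 0 0" --pt "-0.5 0 0 0 0"

```text
clock: 21.52
tool_pos: [0.6255, 0.265, 0.1447]
ee_rot: [-3.111, -0.435, 0.0]
ft_force: [0.5, 0.2, 0.2]
width: 0.0213
finger_force: 0.0
```

Run:
```python
from h import *
plan([(.6273,.264,.1445,-74.2)])
```

```text
now 21.52 [0.6255 0.265  0.1447] yaw -74.09 tilt -1.0 F [0.5 0.2 0.2] w 0.0213 q [-0.51  1.07  0.17  1.2  -0.19  0.88 -1.6 ]
(0.6273, 0.264, 0.1445, -74.2) -> [0.015 0.014 0.002 0.   ]
```

Regrip centred on the axis, then turn to the stop.

Emit:
step_arm --pt "-0.5 0.015 0.014 0 0" --pt "-1 0.015 0.014 0 0" --pt "-1 0.015 0.014 0 0" --pt "-1 0.015 0.014 0 0" --pt "-1 0.015 0.014 0 0" --force 60

```text
clock: 22.15
tool_pos: [0.6277, 0.2632, 0.1448]
ee_rot: [3.11, 0.434, 0.001]
ft_force: [1.6, -5.9, 2.6]
width: 0.0099
finger_force: 58.9
```

Run:
```python
from h import *
plan([]);print(manip.observe()['ft_torque'].round(2))
```

```text
now 22.15 [0.6277 0.2632 0.1448] yaw -74.12 tilt -1.0 F [ 1.6 -5.9  2.6] w 0.0099 q [-0.51  1.07  0.17  1.2  -0.19  0.89 -1.6 ]
[-1.02 -0.32  0.01]
```

Emit:
step_arm --pt "-1 0 0 0 0.008" --pt "-1 0 0 0 0.016" --pt "-1 0 0 0 0.024" --pt "-1 0 0 0 0.028" --pt "-1 0 0 0 0.028"

```text
clock: 22.78
tool_pos: [0.6277, 0.2632, 0.1448]
ee_rot: [3.136, 0.16, 0.001]
ft_force: [0.6, -6.3, 3.2]
width: 0.01
finger_force: 65.4
```

Run:
```python
from h import *
plan([]);print(manip.observe()['ft_torque'].round(2))
```

```text
now 22.77 [0.6277 0.2632 0.1448] yaw -84.15 tilt -1.0 F [ 0.6 -6.3  3.2] w 0.01 q [-0.53  1.08  0.22  1.2  -0.24  0.89 -1.74]
[-1.12 -0.41  1.13]
```

Emit:
step_arm --pt "-1 0 0 0 0.008" --pt "-1 0 0 0 0.016" --pt "-1 0 0 0 0.02" --pt "-1 0 0 0 0.02" --pt "-1 0 0 0 0.02"

```text
clock: 23.4
tool_pos: [0.6278, 0.2632, 0.145]
ee_rot: [3.14, -0.033, 0.002]
ft_force: [1.6, -7.1, 4.5]
width: 0.0101
finger_force: 118.8
```

Run:
```python
from h import *
plan([]);print(manip.observe()['ft_torque'].round(2))
```

```text
now 23.4 [0.6278 0.2632 0.145 ] yaw -91.22 tilt -1.0 F [ 1.6 -7.1  4.5] w 0.0101 q [-0.54  1.08  0.25  1.2  -0.28  0.9  -1.84]
[-1.45 -0.29  2.86]
```

The torque rose to 2.9 N m from a yaw of about −81°, and the stop is expected at −81.1°. I'll release and retreat.

Emit:
step_arm --pt "-0.3 0 0 0 0" --pt "-0.3 0 0 0 0" --pt "-0.3 0 0 0 0" --pt "-0.3 0 0 0 0" --pt "-0.3 0 0 -0.05 0"

```text
clock: 24.02
tool_pos: [0.6272, 0.264, 0.1495]
ee_rot: [3.141, -0.038, -0.001]
ft_force: [-0.6, -0.2, -0.2]
width: 0.0303
finger_force: 0.0
```

Emit:
step_arm --pt "-0.3 0 0 -0.2 0" --pt "-0.3 0 0 -0.4 0" --pt "-0.3 0 0 -0.7 0" --pt "-0.3 0 0 -0.9 0" --pt "-0.3 0 0 -1 0"

```text
clock: 24.65
tool_pos: [0.6276, 0.264, 0.2519]
ee_rot: [-3.14, 0.038, -0.003]
ft_force: [-0.5, 0.3, -0.2]
width: 0.0301
finger_force: 0.0
```

Run:
```python
from h import *
F=manip.grab_frame('wrist');s=manip.observe();plan([])
i=F['img'];save('w9',cv2.resize(i,(560,420)));hsv=cv2.cvtColor(i,cv2.COLOR_RGB2HSV); m=(((hsv[...,0]<8)|(hsv[...,0]>172))&(hsv[...,1]>150)&(hsv[...,2]>80)).astype(np.uint8)
cn=max(cv2.findContours(m,0,1)[0],key=cv2.contourArea)
q=np.array([wray(F,float(u),float(v),.1,s['tool_pos'],s['ee_rot'])[:2] for u,v in cn[:,0]],np.float32);print(cv2.minAreaRect(q))
a=np.radians(-10.7);ex=np.array([np.cos(a),np.sin(a),0]);ey=np.array([-ex[1],ex[0],0]);c=np.array([.6093,.186,0])
F=manip.grab_frame('scene');L=(cloud(F)-c)@np.stack([ex,ey,[0,0,1]],1);j=F['img'].astype(int)
m=(j.max(2)<70)&(abs(L[...,0]+.02)<.06)&(L[...,1]<-.01)&(L[...,1]>-.13)&(L[...,2]>.09)&(L[...,2]<.17)&(F['z_map']>0);q=L[m];print(np.percentile(-.5*q[:,0]+.866*q[:,2],[50,90,97]).round(4))
```

```text
now 24.7 [0.6277 0.2641 0.2523] yaw -91.37 tilt -1.0 F [0.9 0.2 1.7] w 0.0301 q [-0.55  0.96  0.28  1.1  -0.25  1.11 -1.87]
((0.6293630599975586, 0.26312512159347534), (0.04289956018328667, 0.008082685992121696), 8.775187492370605)
[0.1279 0.1326 0.1354]
```

View pics/w9.png

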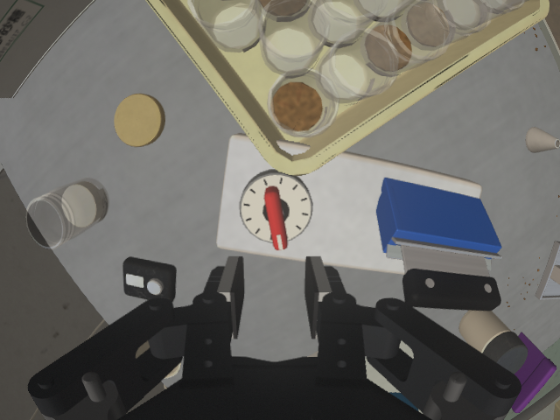

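The wing now lies at −171.2°, which puts the key at 2.80 rad, its stop. The scraper is still seated (handle at 450,288), and the nozzle, shaker and counter are undisturbed.

```bash
python3 -c "
from cell import manip
print(manip.close_job())"
```

```text
the job is handed in; nothing more can be done
None
```

I handed the job in at about 25 s: the scraper is fully home in the leaning blue slot and released, the timer key is wound clockwise to its 2.8 rad stop, and the nozzle, shaker and counter were left alone.

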